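# Press a hinge leaf home under the jig's lip and hold it

### The arm

A 7-joint arm with a two-finger parallel gripper is mounted at the origin on the work surface. World frame = base frame: x ahead of the robot, y to its left, z up, the work surface at z = 0. Lengths are in m, angles in rad, forces in N, time in s.
With the tool pointing down it reaches from about 0.4 to 0.875 m from the base axis. Payload 19.3 kg.
Tool frame: the origin (TCP) lies midway between the tips of the shut fingers; the grasp point (between the pads) lies 19 mm behind it; z points along the fingers, y is the line along which they close (so a half turn about z gives the same grasp; the last joint's range is limited). The gripper opens to 85 mm and grips with 20 to 120 N. Pads are 22 mm wide; open, the fingers measure 114 mm over their backs; the gripper's body (76 mm by 85 mm) begins 54 mm behind the grasp point. The pads swing forward as they close: fully open they stand 13 mm farther back than shut.
Start: joints at [-1.187, 0.521, -0.036, 1.599, 0.021, 1.021, -0.113], TCP at [0.274, 0.562, 0.231] pointing down, gripper open.
Joint ranges: [-2.91, 2.91], [-0.3, 2.13], [-1.5, 1.42], [0.17, 2.43], [-1.26, 4.41], [0.16, 1.93], [-2.52, 2.52]. Speed limits (rad/s): [1.89, 1.89, 2.39, 2.39, 3.01, 3.01, 3.01].

### API

Orientations are given as [roll, pitch, yaw] about the fixed x, y, z axes, in that order (R = Rz(yaw) Ry(pitch) Rx(roll)).
In Python, from workcell import telemetry, grab_frame, calibration, bot, outline_of, landmark_of gives the robot as it stands. The module is installed in compiled form; this text tells all that it offers.
- The arm moves only by the shell command python3 -m inch 'ROWS' [FORCE]. ROWS is JSON, a list of rows, each a list of 7 numbers: the shift along the tool's x, y, z in m, then the turn, a rotation vector about the tool's x, y, z in rad, then the closure, from 0 (fully open) to 1 (shut). A call has 1 to 5 rows; each row shifts and turns the commanded pose from where the row before left it, along the tool's axes as they then stand; what a row does not reach is not made up. A row lasts 1/10 s, in which the tool goes at most 50 mm and 8.59 degrees, less where a joint would pass 70% of its speed; a pose out of reach is approached as far as the arm can. A call is refused whole if a number of a shift passes 0.05 or a number of a turn 0.15, either way. A call with a gripper value outside its range is refused whole. The fingers move at their own pace and stop on an object; FORCE is the grip in N (left out, the last holds). Time passes only in rows, so rows that do not move let the fingers close. It gives the time, the measured TCP pose, the force, the opening and the grip force at its end, in the units of the state.
- telemetry.observe(): the state, without advancing time (a new reading comes with each control period).
- grab_frame(name): name is "scene" or "side" or "wrist"; returns the picture (420x560x3 uint8, red, green, blue); there is no depth.
- calibration(name): a dict with "fovy" (degrees; the focal length in pixels is half the picture's height over the tangent of half this angle, whatever the lens; pixels are square), "cx", "cy" (the principal point, pixels), "pose" (4x4, takes a point from camera to world coordinates). Camera axes: x right, y down, z forward; pixel columns grow to the right and rows downward; lengths in m; the calibration is good to about 2 mm. A picture is of the moment at which its call begins: read the wrist's pose just before it. calibration takes no time and is no camera call; for the wrist camera it gives the pose at the moment of the call.
- bot.job_done(): hands the job in; it is judged then, once.
Trained networks look in the newest picture that a camera, given by its name, has taken for a name from the list of things; names that differ only in an ending like _2 or _b are one class to them, and where a whole thing is asked for, a point or a joint stands for the part that bears it (a point fixed in the world has none). Each returns a list of dicts, best first, with "score" (0 to 1); they miss things now and then, are a little off and sometimes report something else, mostly with a low value. They report only what shows in the picture. A call takes as long as a camera call. They do not tell look-alikes from the thing itself.
- outline_of(label, camera): "region" (420x560 bool, what is visible of it) and "rect" ([left, top, right, bottom] in pixels, round what is visible of it).
- landmark_of(label, camera): "xy" ([column, row] in pixels: a listed point, or the origin of a listed thing).
The state is a dict: "clock": time; "qpos": joint angles; "qd": joint speeds; "joint_efforts": joint torques, N m; "position": TCP position; "tool_rot": TCP orientation; "force": force on the tool from outside, world axes, zero at the start; "moment": the same for the moment, N m; "grip_width": finger opening in m; "finger_force": force on a finger pad.
Only numpy, scipy, OpenCV 4.12 (cv2) and the standard library are available. Lean on these libraries where they do the work, as an engineer would, in place of code of your own. Each camera call takes 0.05 s, during which the arm holds its last target. There are 200 camera calls.

### The job

Draw the stop pin out of its bore in the steel jig and park it in the notch in the jig's side ear, hanging by its flange, and let go of it. Then lay the loose hinge leaf on the jig's bed, push it nose first under the lip against the sprung stop until it is fully home, and finish while still holding it pressed home with the gripper, so that I can do up the clamp screw; let nothing go at the end. Leave the other things on the bench where they are.

Things in the scene. Friction and masses are not known exactly. Their poses are not given: they have to be found in the camera images.
- jig: Dark steel clamping jig, fixed. Origin: centre of underside; +x = push direction, z up. Bed 200 (x) x 120 (y), top at z 30. At its +x end a bright steel lip 110 wide, 6 thick, roofs a channel (see lip) that is closed at the back and hides a sprung stop. On the +y side an ear, flush with the bed top (x -45 to 5, y 60 to 114.5), has the parking notch.
- bore (a point): Mouth centre of the upright pin bore, 11.5 dia, through the bed: x -30, y 0, z 30 of the jig, in front of the lip, so the pin in it blocks the leaf's way.
- notch (a point): Middle of the parking notch at the ear's top: x -30, y 95, z 30 of the jig. Upright slot 13 wide (y), 30 long (x -45, open end, to x -15, closed end), down to the bench, prongs 13 wide either side. The pin can be lowered in from above or slid in from -x; parked, its flange lies on the prongs.
- lip (a point): Middle of the lip's front edge, at bed height: x 30, y 0, z 30 of the jig. The mouth is 74 wide, 11.5 high; channel centred on y 0 between cheeks as high as the mouth, their ends rounded by dowels of 9 radius reaching out to x 21. Lip top 17.5 above the bed; brass clamp screw on it at x 56, to 27.5 above the bed.
- stop (a joint): Travel (m) of the sprung brass stop under the lip: 0 free (its face 20 mm beyond the lip's front edge, jig x 50), 0.012 fully pushed back in +x, at its hard stop (jig x 62). The spring resists with 4 N at 0, rising evenly to 9 N at 0.012 (rubbing on the bed and cheeks adds a few N), and pushes the leaf out if let go.
- pin: Upright steel stop pin, about 80 g; origin at the centre of its lower tip, z up. From the tip: shank 10 dia x 26, flange 24 dia x 5 (26 to 31 up), round grip knob 18 dia x 28 (31 to 59 up). It starts in the bore with the flange on the bed (tip at z 4).
- leaf: Loose aluminium hinge leaf, 170 to 350 g, flat on the bench: plate 100 (x) x 70 (y) x 8, the nose (x 40 to 50) only 60 wide; origin centre of underside, x to the nose. Upright lug to grip, 24 (x) x 12 (y), 8 to 44 above the underside, centre x -15, y 0. Fully home: origin at jig x 12, y 0 (2 play), z 30, axes along the jig's; lug's front face 21 from the lip's front edge.
- burner_cap: Bystander, leave it: dark steel burner cap, a disc 72 dia x 17 high; origin centre of underside
- strap: Bystander, leave it: bare steel strap 120 x 25 x 5 lying flat, no lug; origin centre of underside, long along its x
- bolt: Bystander, leave it: steel bolt with nut, about 60 long and 16 thick, lying on its side; origin near its middle
- wrench: Bystander, leave it: open wrench lying flat; origin centre of underside
- screwdriver: Bystander, leave it: screwdriver lying flat; origin centre of underside
- jar: Bystander, leave it: glass jar with steel cap, 70 dia x 90 high; origin centre of underside
- mug: Bystander, leave it: white mug, 80 dia x 90 high; origin centre of underside
There are look-alikes about, which are no part of the job. Leave any yellow look-alike of the leaf alone.

How it is judged:
On the way, in this order (a step that is already met when the one before it is completed fails the run):
1. the pin is drawn up clear of its bore (z of pin in the frame of jig above 0.033 m), for 0.1 s.
2. the pin hangs by its flange in the side notch, upright and let go (horizontal distance between pin and notch below 0.01 m and z of pin in the frame of jig between 0 and 0.008 m and angle between pin's own z axis and vertical below 0.15 rad and contact force between the fingers and pin below 0.2 N), for 0.3 s.
3. the leaf lies flat with its nose under the lip (x of lip in the frame of leaf above 0 m and x of leaf in the frame of jig above -0.012 m and z of leaf in the frame of jig between 0.027 and 0.035 m and angle between leaf's own z axis and vertical below 0.12 rad and angle between the x axis of leaf and the x axis of jig, either way round below 0.12 rad), for 0.1 s.
At the end, for the whole second after the job is handed in: The leaf lies flat on the bed (within 0.1 rad) under the lip, nose first, pressed home by the fingers (at least 3 N) with the sprung stop within 2 mm of its full 12 mm travel, and is still; the pin hangs untouched and upright in the notch, within 10 mm of its middle, its flange on the ear (all of step 2 and x of lip in the frame of leaf above 0 m and value of joint stop above 0.01 m and x of leaf in the frame of jig above 0.009 m and z of leaf in the frame of jig between 0.027 and 0.035 m and angle between leaf's own z axis and vertical below 0.1 rad and angle between the x axis of leaf and the x axis of jig, either way round below 0.1 rad and contact force between the fingers and leaf above 3 N and linear speed of leaf below 0.02 m/s); the arm keeps its last pose, push and grip.
It fails at once if another thing on the bench is moved by more than 40 mm (distance of any of burner_cap, strap, bolt, wrench, screwdriver, jar, mug from where it was at the start of the episode above 0.04 m).
It also fails if it takes over 58 s, if anything falls off the work surface, if the arm or the gripper's body presses on something with over 40 N, if the wrist force passes 120 N, or if a joint passes its speed limit or range.

## Working session

There is one attempt and no reset: what is moved stays moved. The work goes in short steps, Python scripts to look and compute and a shell command to move; the robot and the scene stay as the last step left them, time stands still between calls to the robot, and variables do not carry over. Pictures are saved under pics/ and viewed, at most 12 in all, crops included, and the job is handed in when it is done.

```bash
mkdir -p pics && cat > h.py <<'E'
import numpy as np, cv2
from workcell import telemetry, grab_frame, calibration, bot, outline_of, landmark_of
def ray(cam,xy,C=None):
    C=C or calibration(cam); f=210/np.tan(np.radians(C["fovy"])/2)
    T=np.array(C["pose"]); d=T[:3,:3]@np.array([(xy[0]-C["cx"])/f,(xy[1]-C["cy"])/f,1])
    return T[:3,3],d
def at(cam,xy,z,C=None):
    o,d=ray(cam,xy,C); return o+d*(z-o[2])/d[2]
def snap(cam,name):
    C=calibration(cam); im=grab_frame(cam); cv2.imwrite(f"pics/{name}.png",im[...,::-1]); return C,im
E
python3 - <<'E'
from h import *
np.set_printoptions(precision=3,suppress=True)
ims=[]
for c in("scene","side"):
    C,im=snap(c,c+"0"); ims.append(im)
    print(c,C["fovy"],np.array(C["pose"])[:3,3])
    for l,z in(("jig",0),("bore",.03),("notch",.03),("lip",.03),("pin",.004),("leaf",0)):
        for r in landmark_of(l,c)[:3]: print(l,round(r["score"],2),np.round(r["xy"],1),at(c,r["xy"],z,C))
print(telemetry.observe())
E
```

```text
scene 51.98966860036543 [1.161 0.539 0.83 ]
jig 0.61 [291.8 240. ] [0.565 0.04  0.   ]
jig 0.43 [323.7 243. ] [0.515 0.107 0.   ]
bore 0.63 [299.  223.2] [0.528 0.031 0.03 ]
notch 0.93 [326.6 241.2] [0.529 0.125 0.03 ]
lip 0.7 [279.7 234.2] [0.593 0.022 0.03 ]
lip 0.54 [171.7 198.2] [ 0.699 -0.292  0.03 ]
pin 0.52 [298.7 232.6] [0.535 0.038 0.004]
leaf 0.86 [461.1 274.2] [0.365 0.416 0.   ]
leaf 0.74 [391.1 272.7] [0.479 0.289 0.   ]
leaf 0.72 [405.1 225.9] [0.313 0.229 0.   ]
side 42.73371356781816 [ 0.183 -1.021  0.745]
jig 0.61 [271.8 221.6] [0.558 0.023 0.   ]
bore 0.91 [261.1 216.2] [0.527 0.012 0.03 ]
notch 0.65 [252.7 192. ] [0.544 0.128 0.03 ]
lip 0.65 [283.6 212. ] [0.585 0.011 0.03 ]
lip 0.34 [248.8 147.5] [0.615 0.383 0.03 ]
pin 0.43 [261.  221.7] [0.531 0.026 0.004]
leaf 0.72 [212.1 178. ] [0.475 0.291 0.   ]
leaf 0.71 [387.6 300.8] [ 0.68 -0.33  0.  ]
leaf 0.68 [165.6 165.3] [0.366 0.413 0.   ]
{'clock': 0.7, 'qpos': array([-1.187,  0.521, -0.036,  1.6  ,  0.021,  1.021, -0.113]), 'qd': array([-0.001, -0.001, -0.   ,  0.001,  0.001, -0.002, -0.001]), 'joint_efforts': array([ -0.005, -92.666,   1.975, -37.023,   0.018,   0.002,  -0.   ]), 'position': array([0.274, 0.562, 0.231]), 'tool_rot': array([-3.142,  0.   ,  2.688]), 'force': array([-0.462,  0.355,  0.297]), 'moment': array([-0.016, -0.003, -0.021]), 'finger_force': 0.0, 'grip_width': 0.0857554856823847}
```

View pics/scene0.png

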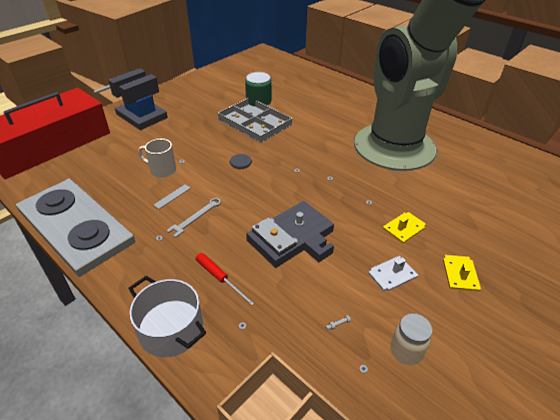

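View pics/side0.png

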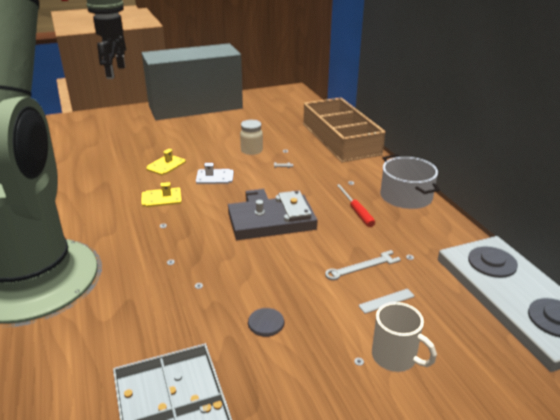

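The scene view shows the silver leaf at (391,272), yellow look-alikes at (405,226) and (461,272), and the jig with its pin at (299,218). The side view agrees: leaf at (212,177), pin at (260,207). I'll move above the jig and leaf for a close look.

```bash
python3 -m inch '[[-0.025,-0.018,-0.006,0,0,0,0],[-0.025,-0.018,-0.006,0,0,0,0],[-0.025,-0.018,-0.006,0,0,0,0],[-0.025,-0.018,-0.006,0,0,0,0],[-0.025,-0.018,-0.006,0,0,0,0]]' && python3 -m inch '[[-0.025,-0.018,-0.006,0,0,0,0],[-0.025,-0.018,-0.006,0,0,0,0],[-0.025,-0.018,-0.006,0,0,0,0],[-0.025,-0.018,-0.006,0,0,0,0],[-0.025,-0.018,-0.006,0,0,0,0]]' && python3 -m inch '[[-0.025,-0.018,-0.006,0,0,0,0],[-0.025,-0.018,-0.006,0,0,0,0],[-0.025,-0.018,-0.006,0,0,0,0],[-0.025,-0.018,-0.006,0,0,0,0],[0,0,0,0,0,-0.1,0]]' && python3 -m inch '[[0,0,0,0,0,-0.1,0],[0,0,0,0,0,-0.1,0],[0,0,0,0,0,-0.1,0],[0,0,0,0,0,0,0],[0,0,0,0,0,0,0]]'
cat > look.py <<'E'
import sys
from h import *
np.set_printoptions(precision=4,suppress=True)
C,im=snap("wrist",sys.argv[1])
s=telemetry.observe(); print(s["clock"],s["position"],s["tool_rot"]); print(np.array(C["pose"])[:3,3],C["fovy"])
Z=dict(jig=0,bore=.03,notch=.03,lip=.03,pin=.004,leaf=0)
for l in sys.argv[2:]:
    l,z=(l.split("@")+[None])[:2]; z=float(z) if z else Z[l]
    for r in landmark_of(l,"wrist")[:3]: print(l,round(r["score"],2),np.round(r["xy"],1),at("wrist",r["xy"],z,C))
E
python3 look.py w1 jig bore notch lip pin leaf
```

```text
clock: 1.2
position: [0.3474, 0.4249, 0.2616]
tool_rot: [3.141, -0.0, 2.688]
force: [-0.2, -0.1, -0.2]
grip_width: 0.0854
finger_force: 0.0
clock: 1.7
position: [0.4202, 0.2892, 0.2917]
tool_rot: [3.141, 0.0, 2.688]
force: [0.6, 1.3, -0.5]
grip_width: 0.0851
finger_force: 0.0
clock: 2.2
position: [0.48, 0.1781, 0.3162]
tool_rot: [3.142, 0.002, 2.783]
force: [-0.4, 0.1, 0.2]
grip_width: 0.0851
finger_force: 0.0
clock: 2.7
position: [0.4781, 0.1817, 0.3154]
tool_rot: [3.142, 0.0, 3.084]
force: [-0.3, 0.0, 0.2]
grip_width: 0.0855
finger_force: 0.0
2.75 [0.4781 0.1818 0.3153] [3.1416 0.0001 3.0848]
[0.3949 0.1871 0.4584] 67.35878513016812
jig 0.83 [183.8 218.8] [0.5608 0.0229 0.    ]
jig 0.18 [438.7 249.4] [ 0.6367  0.4244 -0.    ]
bore 0.98 [177.9 203.9] [0.5268 0.0289 0.03  ]
notch 0.58 [247.3 210.6] [0.5426 0.1271 0.03  ]
lip 0.95 [181.1 240.9] [0.5847 0.024  0.03  ]
pin 0.68 [183.7 198.2] [0.5263 0.0295 0.004 ]
leaf 0.97 [356.3 159.5] [0.4833 0.2893 0.    ]
leaf 0.76 [452.1  65.6] [0.3649 0.4142 0.    ]
leaf 0.6 [309.4  35.7] [0.3186 0.2257 0.    ]
```

View pics/w1.png

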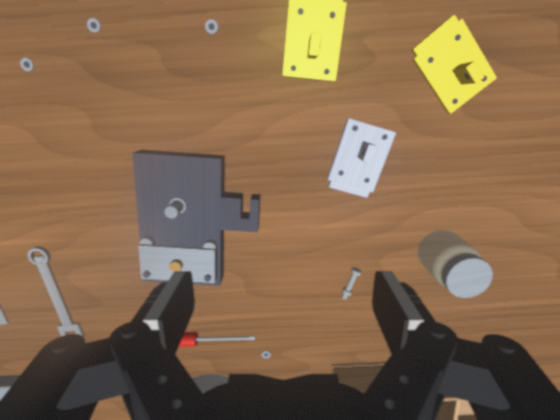

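The wrist view shows the silver leaf at (361,158), nose towards the bottom (+x, yaw about -0.36). The jig's bed is at (135–223, 152–283), with the pin at (174,210) and the notch at (249,208). Next is a closer look at the jig.

```bash
python3 -m inch '[[-0.025,-0.0185,0.019,0,0,0,0],[-0.025,-0.0185,0.019,0,0,0,0],[-0.025,-0.0185,0.019,0,0,0,0],[-0.025,-0.0185,0.019,0,0,0,0],[-0.025,-0.0185,0.019,0,0,0,0]]' && python3 -m inch '[[0,0,0,0,0,0,0],[0,0,0,0,0,0,0]]'
python3 look.py w2 bore notch lip pin leaf jig
python3 - <<'E'
from h import *
r=outline_of("jig","wrist")[0]; m=r["region"].astype(np.uint8)
c=max(cv2.findContours(m,0,2)[0],key=cv2.contourArea)
print(r["score"],r["rect"],cv2.approxPolyDP(c,4,True)[:,0].tolist())
E
```

```text
clock: 3.55
position: [0.5988, 0.0819, 0.2194]
tool_rot: [-3.142, 0.0, 3.087]
force: [0.5, 1.0, 0.6]
grip_width: 0.0848
finger_force: 0.0
clock: 3.75
position: [0.5978, 0.0824, 0.2197]
tool_rot: [-3.141, -0.001, 3.087]
force: [0.4, 0.6, -0.6]
grip_width: 0.0856
finger_force: 0.0
3.8 [0.5977 0.0831 0.2203] [ 3.1413 -0.0003  3.0877]
[0.5148 0.0876 0.3629] 67.35878513016812
bore 0.71 [229.2 114.5] [0.5254 0.0323 0.03  ]
bore 0.16 [228.5 175.2] [0.5878 0.0246 0.03  ]
notch 0.63 [322.2 122.2] [0.5382 0.1263 0.03  ]
lip 0.91 [226.5 173.6] [0.5859 0.0227 0.03  ]
pin 0.58 [232.4 116.3] [0.5283 0.0313 0.004 ]
leaf 0.72 [475.9  54.9] [0.4813 0.2908 0.    ]
jig 0.91 [231.6 143.4] [0.5578 0.0266 0.    ]
0.73 [166.1, 37.7, 341.6, 236.1] [[165, 35], [172, 230], [275, 237], [282, 157], [334, 158], [340, 111], [325, 109], [322, 131], [314, 135], [314, 109], [286, 103], [289, 45]]
```

View pics/w2.png

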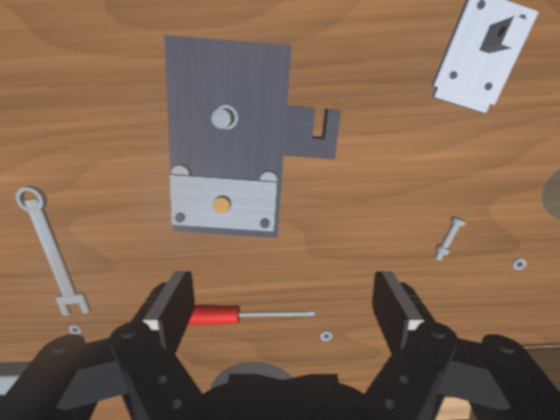

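The close view shows the bed's corners at (165,36), (290,45), (172,231) and (276,237), the lip front along (171,174)–(277,180), and the ear's right edge at (340,110)–(334,158). I'll fit the jig pose to these points.

```bash
cat > fit.py <<'E'
from h import *
from scipy.optimize import least_squares
np.set_printoptions(precision=4,suppress=True)
def fit(cam,C,pts,p0):  # pts: (px,py, X,Y,Z) ; returns x,y,yaw
    W=np.array([at(cam,p[:2],p[4],C)[:2] for p in pts]); M=np.array([p[2:4] for p in pts])
    def res(q):
        c,s=np.cos(q[2]),np.sin(q[2]); return (M@np.array([[c,s],[-s,c]])+q[:2]-W).ravel()
    r=least_squares(res,p0,loss="soft_l1",f_scale=.003); return r.x,r.fun.reshape(-1,2)*1e3
E
python3 - <<'E'
from fit import *
C=calibration("wrist")
q,r=fit("wrist",C,[(165,36,-.1,-.06,.03),(290,45,-.1,.06,.03),(276,237,.1,.06,.03),(172,231,.1,-.06,.03),
 (340,110,-.045,.1145,.03),(334,158,.005,.1145,.03),(171,174,.03,-.055,.0475),(277,180,.03,.055,.0475)],[.56,.03,-.08])
print(q);print(r)
R=lambda v:q[:2]+np.array([[np.cos(q[2]),-np.sin(q[2])],[np.sin(q[2]),np.cos(q[2])]])@np.array(v)
print("bore",R([-.03,0]),"notch",R([-.03,.095]),"home",R([.012,0]))
q,r=fit("wrist",C,[(488,112,.05,.03,.008),(437,99,.05,-.03,.008),(535,13,-.05,.035,.008),(492,108,.04,.035,.008) ],[.48,.29,-.36])
print(q);print(r)
E
```

```text
[ 0.5575  0.0263 -0.1247]
[[-1.1613 -1.0436]
 [-0.1815  0.7521]
 [ 0.0999  1.3127]
 [-0.8757  1.0968]
 [-0.4702  0.2358]
 [ 0.735   0.1242]
 [ 0.2257 -1.9506]
 [ 1.7796 -0.7203]]
bore [0.5277 0.03  ] notch [0.5396 0.1243] home [0.5694 0.0248]
[ 0.4845  0.2932 -0.2949]
[[ 1.9521 -1.3279]
 [ 0.8392 -2.3284]
 [-0.6674  1.1085]
 [-2.2362  2.7172]]
```

```bash
python3 -m inch '[[0,0,0,0,0,0.071,0],[0.0157,-0.0153,0.03,0,0,0,0],[0.0157,-0.0153,0.03,0,0,0,0],[0.0157,-0.0153,0.03,0,0,0,0],[0.0157,-0.0153,0.03,0,0,0,0]]' && python3 -m inch '[[0,0,0,0,0,0,0],[0,0,0,0,0,0,0]]' && python3 look.py w3 pin@0.063 bore
```

```text
clock: 4.65
position: [0.5273, 0.0295, 0.0997]
tool_rot: [3.141, 0.001, 3.017]
force: [1.3, 0.0, 0.1]
grip_width: 0.0851
finger_force: 0.0
clock: 4.85
position: [0.528, 0.0298, 0.1003]
tool_rot: [-3.142, -0.0, 3.017]
force: [-0.5, 1.1, -0.1]
grip_width: 0.0853
finger_force: 0.0
4.9 [0.5288 0.0302 0.1009] [3.1411 0.001  3.017 ]
[0.4454 0.0409 0.2435] 67.35878513016812
pin 0.73 [280.6 209.7] [0.5077 0.0315 0.063 ]
bore 0.89 [284.7 221.1] [0.5281 0.0317 0.03  ]
```

View pics/w3.png

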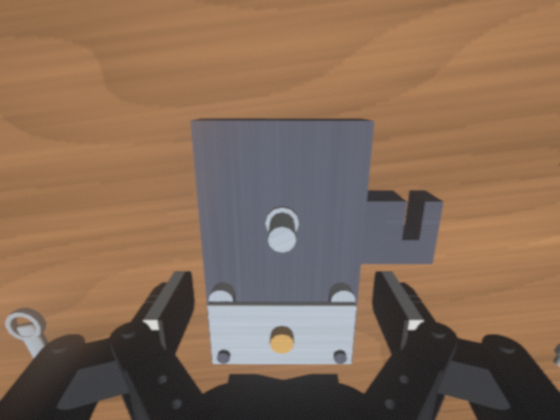

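The pin's knob top is at (281,239) and the flange at (282,222), centred between the fingers. The jig looks square to the picture and the slot is at about (413,215).

```bash
python3 - <<'E'
from fit import *
C=calibration("wrist")
print(at("wrist",(281.5,239),.063,C),at("wrist",(282,222),.035,C))
q,r=fit("wrist",C,[(193.5,121,-.1,-.06,.03),(372,122,-.1,.06,.03),(440,200,-.045,.1145,.03),(433,264,.005,.1145,.03),
 (208,304,.03,-.055,.0475),(355,304,.03,.055,.0475),(282,222,-.03,0,.035),(281.5,239,-.03,0,.063)],[.5575,.0263,-.125]);print(q);print(r)
E
```

```text
[0.5285 0.0302 0.063 ] [0.5282 0.0305 0.035 ]
[ 0.5584  0.0265 -0.1279]
[[-0.7278 -1.7883]
 [-0.6395  1.0609]
 [ 0.9014  1.7561]
 [-0.9039 -1.2336]
 [ 0.1677 -0.6587]
 [ 0.6585  0.8063]
 [ 0.46   -0.1388]
 [ 0.0697  0.1648]]
```

```bash
python3 -m inch '[[0,0,0.02,0,0,0,0],[0,0,0.02,0,0,0,0],[0,0,0.02,0,0,0,0],[0,0,0,0,0,0,0],[0,0,0,0,0,0,0.5]]' 30 && python3 -m inch '[[0,0,0,0,0,0,1],[0,0,0,0,0,0,1],[0,0,0,0,0,0,1],[0,0,0,0,0,0,1],[0,0,0,0,0,0,1]]' 30 && python3 -m inch '[[0,0,0,0,0,0,1],[0,0,0,0,0,0,1],[0,0,0,0,0,0,1]]' 30
```

```text
clock: 5.5
position: [0.5285, 0.03, 0.041]
tool_rot: [3.141, 0.0, 3.017]
force: [0.3, 0.2, 0.4]
grip_width: 0.0732
finger_force: 0.0
clock: 6.0
position: [0.5283, 0.0298, 0.0408]
tool_rot: [3.141, 0.001, 3.017]
force: [-1.7, 0.3, 8.2]
grip_width: 0.0172
finger_force: 29.0
clock: 6.3
position: [0.5283, 0.0298, 0.0408]
tool_rot: [3.141, 0.001, 3.017]
force: [-1.2, 0.2, 7.9]
grip_width: 0.0171
finger_force: 29.1
```

```bash
python3 -m inch '[[0,0,-0.008,0,0,0,1],[0,0,-0.012,0,0,0,1],[0,0,-0.015,0,0,0,1],[0,0,-0.01,0,0,0,1],[0,0,0,0,0,0,1]]' && python3 -m inch '[[0,0,0,0,0,0,1],[0,0.02,0,0,0,0,1],[0,0.025,0,0,0,0,1],[0,0.025,0,0,0,0,1],[0,0.02,0,0,0,0,1]]' && python3 -m inch '[[0,0.005,0,0,0,0,1],[0,0,0,0,0,0,1],[0,0,0,0,0,0,1]]' && python3 look.py w4 notch
```

```text
clock: 6.8
position: [0.5288, 0.0299, 0.087]
tool_rot: [3.141, 0.002, 3.017]
force: [0.6, -0.1, -1.7]
grip_width: 0.0169
finger_force: 29.3
clock: 7.3
position: [0.5389, 0.1205, 0.0846]
tool_rot: [-3.141, -0.001, 3.018]
force: [0.3, 0.3, -1.2]
grip_width: 0.0166
finger_force: 29.4
clock: 7.6
position: [0.5396, 0.1229, 0.085]
tool_rot: [-3.141, -0.001, 3.016]
force: [-0.8, -0.2, -0.7]
grip_width: 0.0169
finger_force: 29.4
7.65 [0.5397 0.1228 0.0851] [-3.1409 -0.0004  3.0155]
[0.457  0.1341 0.2281] 67.35878513016812
notch 0.89 [283.  229.5] [0.5396 0.1235 0.03  ]
```

View pics/w4.png

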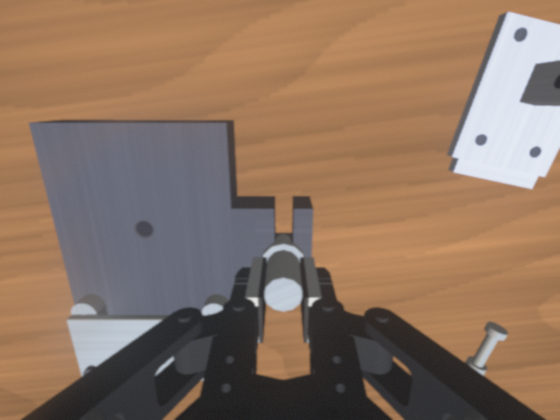

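The pin hangs in the fingers at (283,293), upright. The slot's mouth is at (275–293,197), nearly in line with it. I'll check the lateral offset.

```bash
python3 - <<'E'
from fit import *
C=calibration("wrist"); u=np.array([np.sin(.127),np.cos(.127)]); im=cv2.imread("pics/w4.png",0)
print(im[203,266:302].tolist()); print(im[290,255:312].tolist()); print(im[256,255:312].tolist())
for n,p,z in(("slotL",(275,203),.03),("slotR",(293,203),.03),("knob",(283,293),.107),("flange",(283,258),.079)):
    w=at("wrist",p,z,C); print(n,w,w[:2]@u)
s=telemetry.observe(); print(s["position"],s["position"][:2]@u)
E
```

```text
[57, 57, 57, 58, 59, 59, 57, 61, 78, 105, 125, 129, 129, 129, 131, 132, 132, 132, 132, 133, 133, 132, 134, 132, 131, 125, 102, 74, 62, 58, 57, 58, 59, 59, 59, 59]
[90, 91, 84, 74, 59, 48, 45, 50, 72, 118, 160, 185, 193, 195, 195, 195, 195, 195, 196, 197, 197, 198, 199, 200, 200, 201, 201, 202, 204, 201, 204, 202, 202, 201, 202, 200, 201, 200, 200, 200, 199, 200, 201, 200, 199, 188, 157, 112, 69, 50, 49, 53, 64, 81, 88, 91, 92]
[103, 101, 101, 102, 102, 102, 104, 119, 147, 168, 178, 184, 188, 182, 162, 132, 104, 89, 83, 84, 83, 85, 86, 84, 86, 84, 86, 86, 87, 87, 86, 86, 87, 87, 87, 88, 87, 87, 89, 98, 115, 143, 170, 185, 188, 180, 174, 160, 135, 110, 103, 104, 105, 106, 105, 110, 118]
slotL [0.5204 0.1206 0.03  ] 0.18549870548270964
slotR [0.5219 0.1324 0.03  ] 0.1974060759174128
knob [0.5384 0.1236 0.107 ] 0.19083233136357425
flange [0.5357 0.124  0.079 ] 0.19081833611672944
[0.5397 0.1228 0.0852] 0.19019867756390968
```

```bash
python3 -m inch '[[0,0.0005,0.012,0,0,0,1],[0,0,0.012,0,0,0,1],[0,0,0.01,0,0,0,1],[0,0,0.006,0,0,0,1],[0,0,0,0,0,0,1]]' && python3 -m inch '[[0,0,0.003,0,0,0,1],[0,0,0,0,0,0,1]]'
```

```text
clock: 8.2
position: [0.5393, 0.1243, 0.0441]
tool_rot: [-3.141, -0.002, 3.017]
force: [0.6, -0.8, -0.8]
grip_width: 0.0168
finger_force: 29.4
clock: 8.4
position: [0.54, 0.1245, 0.0423]
tool_rot: [3.142, 0.0, 3.017]
force: [0.4, 0.5, -1.0]
grip_width: 0.0165
finger_force: 29.4
```

```bash
python3 -m inch '[[0,0,0.001,0,0,0,1],[0,0,0,0,0,0,1],[0,0,0.001,0,0,0,1],[0,0,0,0,0,0,1]]'
```

```text
clock: 8.8
position: [0.5401, 0.1246, 0.0408]
tool_rot: [3.141, 0.001, 3.017]
force: [-2.0, 0.2, 8.4]
grip_width: 0.0167
finger_force: 30.5
```

```bash
python3 -m inch '[[0,0,0,0,0,0,0.7],[0,0,0,0,0,0,0.5],[0,0,0,0,0,0,0.3],[0,0,0,0,0,0,0],[0,0,0,0,0,0,0]]' && python3 -m inch '[[0,0,-0.01,0,0,0,0],[0,0,-0.02,0,0,0,0],[0,0,-0.03,0,0,0,0],[0,0,-0.03,0,0,0,0],[0,0,-0.03,0,0,0,0]]' && python3 -m inch '[[0.02,0.03,-0.02,0,0,0,0],[0.02,0.03,-0.02,0,0,0,0],[0,0.03,0,0,0,0,0],[0,0.02,0,0,0,0,0],[0,0,0,0,0,0,0]]' && python3 -m inch '[[0,0,0,0,0,0,0],[0,0,0,0,0,0,0]]' && python3 look.py w5 leaf pin notch
```

```text
clock: 9.3
position: [0.5399, 0.1245, 0.0403]
tool_rot: [-3.142, -0.0, 3.017]
force: [0.2, -0.4, 0.0]
grip_width: 0.0814
finger_force: 0.0
clock: 9.8
position: [0.5398, 0.1244, 0.1622]
tool_rot: [3.141, 0.0, 3.017]
force: [0.1, 0.0, 0.4]
grip_width: 0.0853
finger_force: 0.0
clock: 10.3
position: [0.5138, 0.2413, 0.2003]
tool_rot: [3.141, -0.0, 3.02]
force: [-0.5, -0.9, 0.1]
grip_width: 0.0854
finger_force: 0.0
clock: 10.5
position: [0.5141, 0.2374, 0.2]
tool_rot: [-3.141, -0.0, 3.015]
force: [-0.6, 0.1, 0.2]
grip_width: 0.0856
finger_force: 0.0
10.55 [0.5141 0.2374 0.2001] [-3.1408 -0.0004  3.0152]
[0.4315 0.2486 0.3431] 67.35878513016812
leaf 0.94 [448.    1.5] [0.3643 0.413  0.    ]
leaf 0.56 [327.1 143.2] [0.481  0.2898 0.    ]
notch 0.89 [182.4 222.7] [0.5408 0.1261 0.03  ]
```

View pics/w5.png

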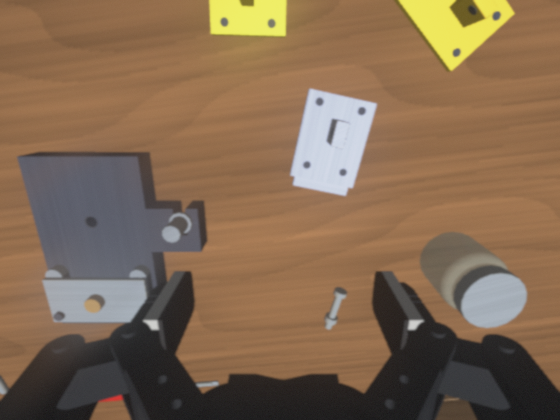

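The pin hangs in the notch: flange at (180,223), knob at (173,234). Leaf corners: rear (310,89) and (376,102), nose (345,195) and (294,186).

```bash
python3 - <<'E'
from fit import *
C=calibration("wrist")
q,r=fit("wrist",C,[(310,89,-.05,-.035,.008),(376,102,-.05,.035,.008),(345,195,.05,.03,.008),(294,186,.05,-.03,.008)],[.48,.29,-.33])
print(q);print(r)
c,s=np.cos(q[2]),np.sin(q[2]); g=q[:2]-.015*np.array([c,s]); print("lug",g)
print("lugtop(px 341,134)",at("wrist",(341,134),.044,C))
t=telemetry.observe(); p=t["position"][:2]; yw=t["tool_rot"][2]; print(t["position"],yw)
y2=q[2]+np.pi; d=g-p; print("turn z",-(y2-yw),"then tool shift",d@[np.cos(y2),np.sin(y2)],d@[np.sin(y2),-np.cos(y2)])
E
```

```text
[ 0.4826  0.2933 -0.3194]
[[-0.4645 -1.2089]
 [ 0.92    0.4625]
 [ 0.5081  1.4109]
 [-0.9684 -0.6257]]
lug [0.4684 0.298 ]
lugtop(px 341,134) [0.4679 0.2987 0.044 ]
[0.514  0.2379 0.2002] 3.01577292386549
turn z 0.19358973806232704 then tool shift 0.06220554375909554 0.042715284094328274
```

```bash
python3 -m inch '[[0,0,0,0,0,0.097,0],[0,0,0,0,0,0.097,0],[0.0207,0.0142,0.03,0,0,0,0],[0.0207,0.0142,0.03,0,0,0,0],[0.0207,0.0142,0.03,0,0,0,0]]' && python3 -m inch '[[0,0,0,0,0,0,0],[0,0,0.03,0,0,0,0],[0,0,0,0,0,0,0]]'&& python3 look.py w6 leaf
```

```text
clock: 11.2
position: [0.4679, 0.2989, 0.1095]
tool_rot: [3.141, 0.0, 2.822]
force: [0.4, 0.4, -0.0]
grip_width: 0.0853
finger_force: 0.0
clock: 11.5
position: [0.4674, 0.2973, 0.0783]
tool_rot: [-3.138, -0.002, 2.822]
force: [0.1, -0.5, 1.0]
grip_width: 0.0852
finger_force: 0.0
11.55 [0.4681 0.2976 0.0799] [-3.1395 -0.001   2.822 ]
[0.3887 0.3246 0.2215] 67.35878513016812
leaf 0.92 [280.4 238.1] [0.4828 0.2907 0.    ]
leaf 0.85 [408.1  10.5] [0.3632 0.4128 0.    ]
leaf 0.62 [108.4  35.1] [0.3174 0.2323 0.    ]
```

View pics/w6.png

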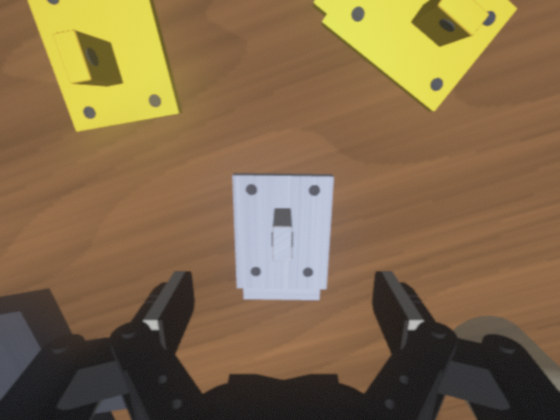

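The view shows the silver leaf square between the fingers, lug top at (282,243), with the yellow look-alikes clear of the fingers. I'll go down and grip it.

```bash
python3 -m inch '[[0,0,0.025,0,0,0,0],[0,0,0.025,0,0,0,0],[0,0,0.0165,0,0,0,0],[0,0,0,0,0,0,0],[0,0,0,0,0,0,0.5]]' 80 && python3 -m inch '[[0,0,0,0,0,0,0.8],[0,0,0,0,0,0,1],[0,0,0,0,0,0,1],[0,0,0,0,0,0,1],[0,0,0,0,0,0,1]]' 80 && python3 -m inch '[[0,0,0,0,0,0,1],[0,0,-0.01,0,0,0,1],[0,0,-0.02,0,0,0,1],[0,0,-0.02,0,0,0,1],[0,0,0,0,0,0,1]]' 80  && python3 -m inch '[[0,0,-0.02,0,0,0,1],[0,0,-0.02,0,0,0,1],[0,0,0,0,0,0,1]]' 80 && python3 - <<'E'
from fit import *
J=np.array([.5580,.0264,-.1265]); c,s=np.cos(J[2]),np.sin(J[2])
tgt=J[:2]+np.array([[c,-s],[s,c]])@[-.065,0]   # lug centre for leaf origin at jig x -50
t=telemetry.observe(); yw=t["tool_rot"][2]; y2=J[2]+np.pi; d=tgt-t["position"][:2]
print(tgt,"turn",-(y2-yw),"shift",d@[np.cos(y2),np.sin(y2)],d@[np.sin(y2),-np.cos(y2)],t["position"])
E
```

```text
clock: 12.1
position: [0.4691, 0.2986, 0.0152]
tool_rot: [3.141, 0.001, 2.822]
force: [0.2, 0.3, -0.4]
grip_width: 0.0731
finger_force: 0.0
clock: 12.6
position: [0.4684, 0.2986, 0.0144]
tool_rot: [3.141, 0.0, 2.822]
force: [-2.5, -1.4, 11.6]
grip_width: 0.0109
finger_force: 79.4
clock: 13.1
position: [0.4693, 0.2992, 0.0662]
tool_rot: [3.139, 0.002, 2.823]
force: [0.2, 0.6, -3.7]
grip_width: 0.0107
finger_force: 78.3
clock: 13.4
position: [0.469, 0.2991, 0.1053]
tool_rot: [3.139, 0.001, 2.823]
force: [0.3, -0.1, -3.3]
grip_width: 0.0107
finger_force: 78.5
[0.4935 0.0346] turn -0.19238618958329123 shift -0.05767184453501094 -0.25933816413193644 [0.469  0.2991 0.1053]
```

```bash
python3 -m inch '[[0,0,0,0,0,-0.064,1],[0,0,0,0,0,-0.064,1],[0,0,0,0,0,-0.064,1],[-0.0058,-0.016,0,0,0,0,1],[-0.0058,-0.025,0,0,0,0,1]]' && python3 -m inch '[[-0.0058,-0.026,0,0,0,0,1],[-0.0058,-0.026,0,0,0,0,1],[-0.0058,-0.026,0,0,0,0,1],[-0.0058,-0.026,0,0,0,0,1],[-0.0058,-0.026,0,0,0,0,1]]' && python3 -m inch '[[-0.0058,-0.026,0,0,0,0,1],[-0.0058,-0.026,0,0,0,0,1],[-0.0058,-0.022,0,0,0,0,1],[0,-0.014,0,0,0,0,1],[0,0,0,0,0,0,1]]' && python3 -m inch '[[0,0,0,0,0,0,1],[0,0,0,0,0,0,1]]' && python3 look.py w7 leaf@0.091 lip
```

```text
clock: 13.9
position: [0.4742, 0.2566, 0.1026]
tool_rot: [-3.141, -0.001, 3.016]
force: [0.7, -0.4, -3.3]
grip_width: 0.0108
finger_force: 78.3
clock: 14.4
position: [0.4864, 0.1221, 0.1029]
tool_rot: [-3.141, -0.001, 3.014]
force: [0.8, 0.0, -3.3]
grip_width: 0.0106
finger_force: 78.3
clock: 14.9
position: [0.4923, 0.0322, 0.1032]
tool_rot: [-3.141, -0.001, 3.012]
force: [-0.4, 0.9, -3.5]
grip_width: 0.0107
finger_force: 78.4
clock: 15.1
position: [0.4929, 0.0354, 0.1036]
tool_rot: [3.141, -0.0, 3.016]
force: [-0.2, -0.3, -3.0]
grip_width: 0.0108
finger_force: 78.4
15.15 [0.4929 0.0354 0.1037] [ 3.1413 -0.0002  3.0161]
[0.4103 0.0464 0.2467] 67.35878513016812
leaf 0.59 [280.2 284.6] [0.5088 0.0324 0.091 ]
```

View pics/w7.png

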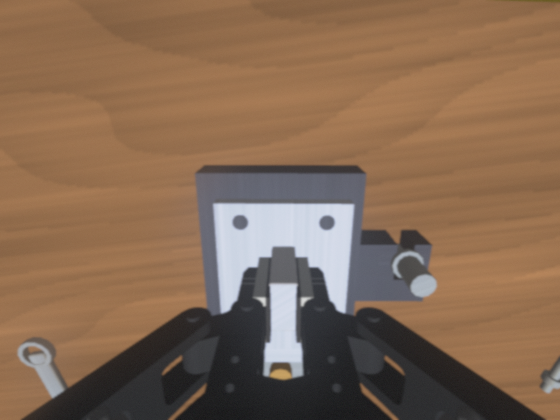

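The leaf is held over the bed, square to it, rear edge at (216–353,204). The pin still hangs in the notch at (408,265). I'll check the leaf's tilt and lateral offset before lowering.

```bash
python3 - <<'E'
from fit import *
C=calibration("wrist"); a=-.1265; u=np.array([-np.sin(a),np.cos(a)]); e=np.array([np.cos(a),np.sin(a)]); J=np.array([.5580,.0264])
T=np.array(C["pose"]); print("fwd",T[:3,2])
for z in(.085,.09,.095,.1):
    L,R=at("wrist",(216,204),z,C)[:2]-J,at("wrist",(353.5,204),z,C)[:2]-J
    print(z,"width",(R-L)@u,"mid y",(L+R)@u/2,"x",L@e,R@e)
L,R=[at("wrist",p,.03,C)[:2]-J for p in((198,174),(365,173))]; print("bed",L@e,R@e,L@u,R@u)
t=telemetry.observe(); d=t["position"][:2]-J; print("tcp jig",d@e,d@u,t["position"],"f")
E
```

```text
fwd [ 0.3233 -0.0411 -0.9454]
0.085 width 0.07431831163445769 mid y 0.002025314611468038 x -0.09573213956391331 -0.0957510111269146
0.09 width 0.07202202522902107 mid y 0.001994268032799654 x -0.09737615202186722 -0.09739444049151483
0.095 width 0.06972573882358443 mid y 0.0019632214541312667 x -0.09902016447982116 -0.0990378698561151
0.1 width 0.06742945241814778 mid y 0.0019321748754628776 x -0.1006641769377751 -0.10068129922071538
bed -0.0997900102286618 -0.100532942282465 -0.05851885542025017 0.05853731633536877
tcp jig -0.06556829571766153 0.0004694913756626076 [0.493  0.0351 0.1037] f
```

```bash
python3 -m inch '[[0,-0.001,0.015,0,0,0,1],[0,0,0.02,0,0,0,1],[0,0,0.015,0,0,0,1],[0,0,0.006,0,0,0,1],[0,0,0,0,0,0,1]]' && python3 -m inch '[[0,0,0.0015,0,0,0,1],[0,0,0,0,0,0,1]]' && python3 -m inch '[[0,0,0.001,0,0,0,1],[0,0,0,0,0,0,1]]' && python3 look.py w8 leaf lip
```

```text
clock: 15.75
position: [0.4926, 0.0336, 0.0473]
tool_rot: [-3.141, -0.001, 3.015]
force: [-0.3, -0.4, -2.7]
grip_width: 0.0111
finger_force: 78.4
clock: 15.95
position: [0.4933, 0.0335, 0.0468]
tool_rot: [3.141, 0.001, 3.015]
force: [0.8, -0.6, -3.2]
grip_width: 0.0112
finger_force: 78.4
clock: 16.15
position: [0.4931, 0.0334, 0.0456]
tool_rot: [3.141, 0.0, 3.015]
force: [0.2, -0.4, -3.3]
grip_width: 0.0105
finger_force: 78.4
16.2 [0.493  0.0333 0.0455] [3.1415 0.0003 3.0147]
[0.4104 0.0446 0.1886] 67.35878513016812
leaf 0.73 [282.2 281.6] [0.5277 0.029  0.    ]
lip 0.55 [280.9 387.4] [0.5889 0.0203 0.03  ]
```

View pics/w8.png

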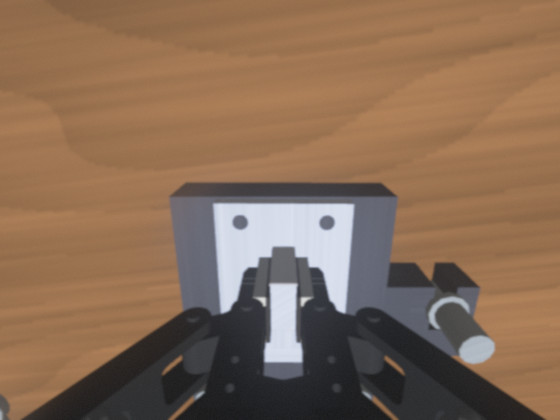

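The leaf's rear edge (215–353) is centred on the bed (173–396), so the alignment is good. I'll lower it until it touches.

```bash
python3 -m inch '[[0,0,0.001,0,0,0,1],[0,0,0,0,0,0,1]]' && python3 -m inch '[[0,0,0.001,0,0,0,1],[0,0,0,0,0,0,1]]'
```

```text
clock: 16.5
position: [0.493, 0.0333, 0.0444]
tool_rot: [3.142, 0.0, 3.015]
force: [-1.1, 0.2, 1.4]
grip_width: 0.0106
finger_force: 78.8
clock: 16.7
position: [0.493, 0.0333, 0.0443]
tool_rot: [3.141, 0.0, 3.015]
force: [-7.8, -0.1, 29.5]
grip_width: 0.0107
finger_force: 83.3
```

```bash
python3 -m inch '[[0,0,-0.0008,0,0,0,1],[-0.005,0,0,0,0,0,1],[-0.007,0,0,0,0,0,1],[-0.007,0,0,0,0,0,1],[0,0,0,0,0,0,1]]' && python3 -m inch '[[-0.006,0,0,0,0,0,1],[-0.006,0,0,0,0,0,1],[0,0,0,0,0,0,1]]'
```

```text
clock: 17.2
position: [0.5112, 0.031, 0.0443]
tool_rot: [-3.141, -0.002, 3.015]
force: [-9.3, 0.5, 16.5]
grip_width: 0.011
finger_force: 81.8
clock: 17.5
position: [0.523, 0.0295, 0.0443]
tool_rot: [-3.141, -0.002, 3.015]
force: [-9.7, 1.4, 17.5]
grip_width: 0.0108
finger_force: 81.9
```

```bash
python3 -m inch '[[-0.005,0,-0.0004,0,0,0,1],[-0.006,0,0,0,0,0,1],[-0.005,0,0,0,0,0,1],[0,0,0,0,0,0,1]]' && python3 -m inch '[[-0.004,0,0,0,0,0,1],[-0.004,0,0,0,0,0,1],[0,0,0,0,0,0,1]]'
```

```text
clock: 17.9
position: [0.5404, 0.0273, 0.0444]
tool_rot: [3.142, 0.001, 3.015]
force: [2.1, -0.2, -1.3]
grip_width: 0.0112
finger_force: 78.8
clock: 18.2
position: [0.5451, 0.0265, 0.0444]
tool_rot: [-3.141, -0.005, 3.015]
force: [-18.1, 1.1, 16.5]
grip_width: 0.0104
finger_force: 81.6
```

```bash
python3 -m inch '[[-0.003,0,-0.0003,0,0,0,1],[-0.003,0,0,0,0,0,1],[0,0,0,0,0,0,1]]' && python3 -m inch '[[-0.002,0,0,0,0,0,1],[0,0,0,0,0,0,1]]'
```

```text
clock: 18.5
position: [0.5512, 0.0256, 0.0444]
tool_rot: [-3.141, -0.005, 3.015]
force: [-14.8, 1.3, 9.4]
grip_width: 0.0106
finger_force: 80.5
clock: 18.7
position: [0.5521, 0.0255, 0.0444]
tool_rot: [-3.141, -0.007, 3.015]
force: [-21.7, 1.8, 16.6]
grip_width: 0.0107
finger_force: 81.8
```

```bash
python3 -m inch '[[-0.002,0,-0.0003,0,0,0,1],[0,0,0,0,0,0,1],[0,0,0,0,0,0,1]]' && python3 -m inch '[[-0.0015,0,0,0,0,0,1],[0,0,0,0,0,0,1]]'
```

```text
clock: 19.0
position: [0.5538, 0.0253, 0.0445]
tool_rot: [-3.14, -0.007, 3.015]
force: [-22.4, 2.0, 13.9]
grip_width: 0.0106
finger_force: 81.0
clock: 19.2
position: [0.5537, 0.0253, 0.0445]
tool_rot: [-3.14, -0.01, 3.015]
force: [-32.7, 4.0, 24.3]
grip_width: 0.0108
finger_force: 82.9
```

Force rose with no motion, so the hard stop seems to be reached. I'll verify from the picture.

```bash
python3 look.py w9 && python3 - <<'E'
from fit import *
im=cv2.imread("pics/w9.png",0)
for c in(225,235): print(c,[(r,int(im[r,c])) for r in range(130,235,1) if abs(int(im[r+1,c])-int(im[r-1,c]))>25])
E
```

```text
19.25 [0.5538 0.0253 0.0445] [-3.1401 -0.0101  3.0154]
[0.4726 0.0364 0.1884] 67.35878513016812
225 [(202, 118), (203, 161), (204, 205)]
235 [(202, 118), (203, 160), (204, 206), (215, 206), (216, 175), (217, 143), (218, 124), (226, 130), (227, 157), (228, 188), (229, 213)]
```

View pics/w9.png

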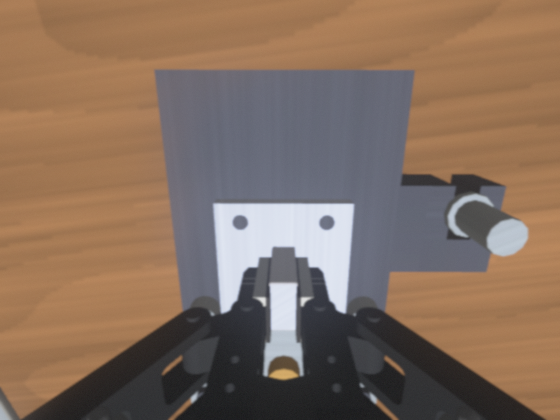

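The leaf sits centred in the channel, rear edge at row 203 and bed rear edge at row 71. The pin hangs in the notch at (470,215). I'll measure the edge-to-edge distance, which should be 62 mm when home.

```bash
python3 - <<'E'
from fit import *
C=calibration("wrist"); a=-.1265; e=np.array([np.cos(a),np.sin(a)])
b=at("wrist",(284,71),.03,C)[:2]@e; l=at("wrist",(284,203),.038,C)[:2]@e; n=at("wrist",(476,271),.03,C)[:2]@e
print("bed-leaf",l-b,"bed-ear front(105)",n-b); t=telemetry.observe(); print(t["force"],t["finger_force"])
E
```

```text
bed-leaf 0.0614703108680833 bed-ear front(105) 0.10433793179995487
[-32.7916   4.3989  24.7327] 82.85658001899719
```

```bash
python3 -c "
from workcell import bot
print(bot.job_done())"
```

```text
the job is handed in; nothing more can be done
None
```

I handed the job in: the pin hangs released in the ear notch, and the gripper is still holding the leaf pressed home against the stop for the clamp screw (about 33 N push, measured within about 1 mm of full home); no verdict came back.

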